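# Put the ink scraper in its slot and hang up the rinsing mug

### The arm

A 6-joint arm with a two-finger parallel gripper is mounted at the origin on the work surface; the furniture and walls round the work are solid. World frame = base frame: x ahead of the robot, y to its left, z up, the work surface at z = 0. Lengths are in m, angles in rad, forces in N, time in s.
With the tool pointing down it reaches from about 0.275 to 0.75 m from the base axis. Payload 10.2 kg.
Tool frame: the origin (TCP) lies midway between the tips of the shut fingers; the grasp point (between the pads) lies 19 mm behind it; z points along the fingers, y is the line along which they close (so a half turn about z gives the same grasp; the last joint's range is limited). The gripper opens to 85 mm and grips with 20 to 120 N. Pads are 22 mm wide; open, the fingers measure 114 mm over their backs; the gripper's body (76 mm by 85 mm) begins 54 mm behind the grasp point. The pads swing forward as they close: fully open they stand 13 mm farther back than shut.
Start: joints at [1.049, 0.313, 1.498, -0, 1.331, -0.223], TCP at [0.155, 0.502, 0.208] pointing down, gripper open.
Joint ranges: [-2.94, 2.94], [-0.97, 2.17], [0.19, 2.56], [-1.23, 4.37], [0.02, 3.11], [-2.88, 2.88]. Speed limits (rad/s): [2.39, 2.39, 3.01, 3.14, 3.14, 3.14].

### API

Orientations are given as [roll, pitch, yaw] about the fixed x, y, z axes, in that order (R = Rz(yaw) Ry(pitch) Rx(roll)).
In Python, from plant import manip, snapshot gives the robot as it stands.
- The arm moves only by the shell command python3 -m pendant 'ROWS' [FORCE]. ROWS is JSON, a list that holds one entry, the list of rows, each a list of 7 numbers: the shift along the tool's x, y, z in units of 300 mm (1.0 is 300 mm), then the turn, a rotation vector about the tool's x, y, z in units of pi/2 rad (1.0 is pi/2 rad), then the finger opening in mm, from 0 to 85.4. A call has 1 to 12 rows; each row is the pose to reach, as a shift and turn from the pose commanded when the call began, along the tool's axes at that moment; what a row does not reach only later rows make up. A row lasts 1/10 s, in which the tool goes at most 50 mm and 8.59 degrees, less where a joint would pass 70% of its speed; a pose out of reach is approached as far as the arm can. A call with a number of a shift or a turn outside -1 to 1 is refused whole. A call with a gripper value outside its range is refused whole. The fingers move at their own pace and stop on an object; FORCE is the grip in N (left out, the last holds). Time passes only in rows, so rows that repeat a pose let the fingers close. It gives the time, the measured TCP pose, the force, the opening and the grip force at its end, in the units of the state.
- manip.get_obs(): the state, without advancing time (a new reading comes with each control period).
- snapshot(name): name is "side" or "top" or "wrist"; returns a dict with "frame" (400x640x3 uint8, blue, green, red), "K" (3x3 intrinsics, pixels), "D" ([k1, k2, p1, p2, k3] as OpenCV has them; the pictures are not rectified), "eye" and "orientation" of the camera in the world. Camera axes: x right, y down, z forward; pixel columns grow to the right and rows downward; lengths in m; the calibration is good to about 2 mm. A picture is of the moment at which its call begins. There is no depth.
- manip.close_job(): hands the job in; it is judged then, once.
The state is a dict: "t": time; "qpos": joint angles; "qd": joint speeds; "effort": joint torques, N m; "eef_pos": TCP position; "tcp_rot": TCP orientation; "contact_force": force on the tool from outside, world axes, zero at the start; "ft_torque": the same for the moment, N m; "finger_gap": finger opening in m; "finger_force": force on a finger pad.
Only numpy, scipy, OpenCV 4.12 (cv2) and the standard library are available. Lean on these libraries where they do the work, as an engineer would, in place of code of your own. Each camera call takes 0.05 s, during which the arm holds its last target. There are 200 camera calls.

### The job

Inking is over, so put the two cleaned things away: slide the scraper blade first into the slot of the wooden block until its blade is fully home, and hang the mug by its handle on the hook of the steel stand. Let go of both, and leave the ink dabber, the open ink tin and the dropper bottle standing where they are.

Things in the scene. Friction and masses are not known exactly. Their poses are not given: they have to be found in the camera images.
- scraper: Ink scraper, 190 mm long, lying flat: steel blade 60 wide, 3 thick, dark wooden grip. Origin: mid underside between grip and blade. x along the tool to the blade's edge (blade x = 5 to 85 mm, 42 mm wide neck, grip -105 to -5 mm), y across, z up. Grip 24 mm wide, top 18 mm above the flat underside; blade z = 0 to 3 mm. Balances near x = 10 mm. 0.12 kg.
- scraper_tip (a point): Middle of the blade's front edge, on the underside (x = 85 mm of the scraper).
- scraper_grip (a point): A good place to grip the scraper: in the wooden grip, 30 mm behind the origin and 9 mm above the underside.
- block: Fixed wooden block, 90 mm deep (x), 100 mm wide (y), 102 mm high, with one level slot, lined black, open to its own -x side (towards the robot). The slot is 68 mm wide, 9 mm high and 72 mm deep; its floor is 75 mm above the bench. Origin: centre of its underside; -x is the way out of the slot, +x the way in.
- slot_mouth (a point): Middle of the slot's floor at the mouth, in the block's front face.
- slot_end (a point): Middle of the slot's floor at its closed end, 72 mm in from the mouth.
- mug: Blue mug, empty, 90 mm high, 68 mm across, wall 4 mm thick, 0.2 kg, upright. Origin: centre of the underside, on the cup's axis. The handle, a 10 mm round bar, stands on the +y side out to y = 70 mm; the opening in it runs along x, from y = 34 to 60 mm and, by the wall, z = 25 to 69 mm. z is the cup's axis, up.
- mug_eye (a point): Middle of the opening of the mug's handle (y = 47 mm, z = 47 mm of the mug).
- mug_hold (a point): In the wall just below the rim, across from the handle (y = -32 mm, z = 89 mm of the mug): a place to pinch the wall from above.
- hook_stand: Fixed steel stand: round foot 100 mm across, post 16 mm thick and 213 mm high, with a hook 175 mm above the bench that points along its own -x (towards the robot). The hook is a 9 mm bar, level for 76 mm from the post's axis, then rising 10 mm to the tip at 90 mm. Origin: on the post's axis at the underside.
- hook_mid (a point): On the axis of the hook's level bar, 45 mm from the post's axis, 175 mm above the bench. Its axes are those of the stand: x along the bar to the post.
- hook_tip (a point): Centre of the hook's upturned end, 90 mm from the post's axis, 185 mm above the bench.
- ink_dabber: Bystander: wooden ink dabber with a round grip, 64 mm across, 83 mm high. Origin: centre of the underside.
- open_tin: Bystander: open tin of ink, 71 mm across, 62 mm high. Origin: centre of the underside.
- dropper: Bystander: brown bottle with a black dropper, 33 mm across, 102 mm high. Origin: centre of the underside.
There are look-alikes about, which are no part of the job. There is more than one size of the scraper; the one meant has the size given above.

How it is judged:
By the outcome, as a careful person would: the job done as asked, in the order asked, and still so for the second after the job is handed in, with the robot touching nothing.
It also fails if it takes over 69 s, if anything falls off the work surface, if the arm or the gripper's body presses on something with over 40 N, if the wrist force passes 120 N, or if a joint passes its speed limit or range.

## Working session

There is one attempt and no reset: what is moved stays moved. The work goes in short steps, Python scripts to look and compute and a shell command to move; the robot and the scene stay as the last step left them, time stands still between calls to the robot, and variables do not carry over. Pictures are saved under pics/ and viewed, at most 10 in all, crops included, and the job is handed in when it is done.

```bash
ls; mkdir -p pics; python3 - <<'E'
from plant import manip, snapshot
import cv2,pickle
o=manip.get_obs();print(o['t'],o['eef_pos'],o['tcp_rot'],o['finger_gap'])
for n in ("top","side"):
    s=snapshot(n);cv2.imwrite(f"pics/{n}0.png",s['frame']);pickle.dump(s,open(f"{n}0.pkl","wb"))
    print(n,s['K'],s['D'],s['eye'],s['orientation'])
E
```

```text
pics
0.0 [0.15441239 0.50146536 0.20724095] [-3.14028351e+00 -2.89239531e-04  2.84279717e+00] 0.08530001866314417
top [[419.48379848   0.         313.84880528]
 [  0.         419.48379848 204.71008421]
 [  0.           0.           1.        ]] [0.0014814 0.        0.        0.        0.       ] [-0.13894525 -0.2505744   1.57083485] [-2.66859047 -0.00455162 -1.24350786]
side [[493.43647667   0.         319.85442291]
 [  0.         493.43647667 199.90423418]
 [  0.           0.           1.        ]] [-0.06059965  0.          0.          0.          0.        ] [-0.87623346  0.52530791  0.99414851] [-2.09053521  0.02186837 -1.94491933]
```

View pics/top0.png

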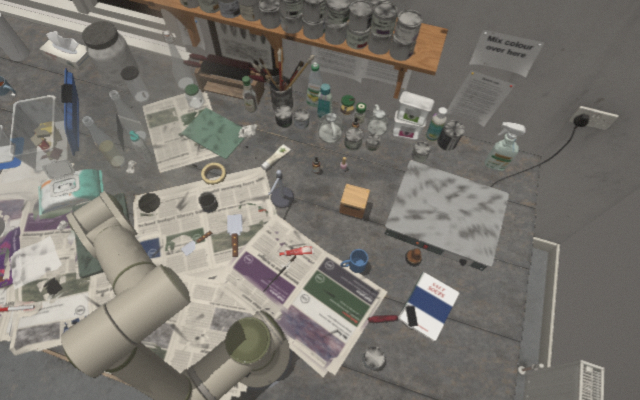

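View pics/side0.png

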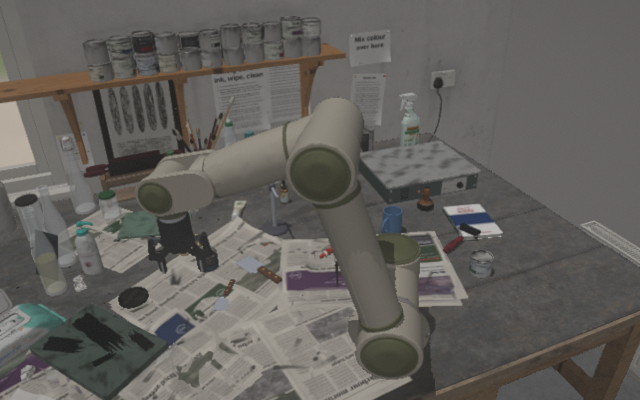

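The top view shows:
- scraper candidates at (235,235), (197,243) and (277,156), the last a pale-handled one
- the block at (355,200)
- the stand near (282,190)
- the mug at (357,262)
- the dabber at (414,256)
- a tin at (374,357), plus dark tins at (149,203) and (208,202)
- small bottles at (317,165) and (344,162)

I'll take one close crop and measure the candidates.

```bash
cat > h.py <<'E'
import numpy as np,cv2,pickle
from scipy.spatial.transform import Rotation as R
def rot(s): 
    o=np.array(s['orientation']); return R.from_euler('xyz',o).as_matrix()
def ray(s,px):
    p=cv2.undistortPoints(np.array([[px]],float),s['K'],s['D'])[0,0]
    d=rot(s)@np.array([p[0],p[1],1]);return np.array(s['eye']),d/np.linalg.norm(d)
def plane(s,px,z):
    e,d=ray(s,px);return e+d*(z-e[2])/d[2]
def tri(s1,p1,s2,p2):
    e1,d1=ray(s1,p1);e2,d2=ray(s2,p2)
    A=np.stack([d1,-d2],1);t=np.linalg.lstsq(A,e2-e1,rcond=None)[0]
    a,b=e1+t[0]*d1,e2+t[1]*d2;return (a+b)/2,np.linalg.norm(a-b)
def proj(s,P):
    M=rot(s).T;P=np.atleast_2d(P).astype(float)
    return cv2.projectPoints(P,cv2.Rodrigues(M)[0],-M@np.array(s['eye']),s['K'],s['D'])[0][:,0]
def load(n): return pickle.load(open(n+'.pkl','rb'))
E
python3 - <<'E'
from h import *
s=load('top0');d=load('side0')
for n,p in dict(scrA=(235,235),scrB=(197,243),scrC=(277,156),block=(355,210),mug=(357,262),dab=(414,256),stand=(285,203),tin=(374,357)).items(): print(n,plane(s,p,0).round(3))
print(proj(s,[0.154,.501,.207]),proj(d,[0.154,.501,.207]))
f=s['frame'][140:290,170:400]
cv2.imwrite('pics/c1.png',cv2.resize(f,None,fx=3.4,fy=3.4,interpolation=cv2.INTER_CUBIC))
E
```

```text
scrA [ 0.391  0.259 -0.   ]
scrB [0.309 0.389 0.   ]
scrC [0.803 0.236 0.   ]
block [ 0.657 -0.17   0.   ]
mug [ 0.44  -0.241  0.   ]
dab [ 0.537 -0.448  0.   ]
stand [0.593 0.119 0.   ]
tin [ 0.119 -0.396  0.   ]
[[133.1115311  250.49506819]] [[186.18603543 282.93298413]]
```

View pics/c1.png

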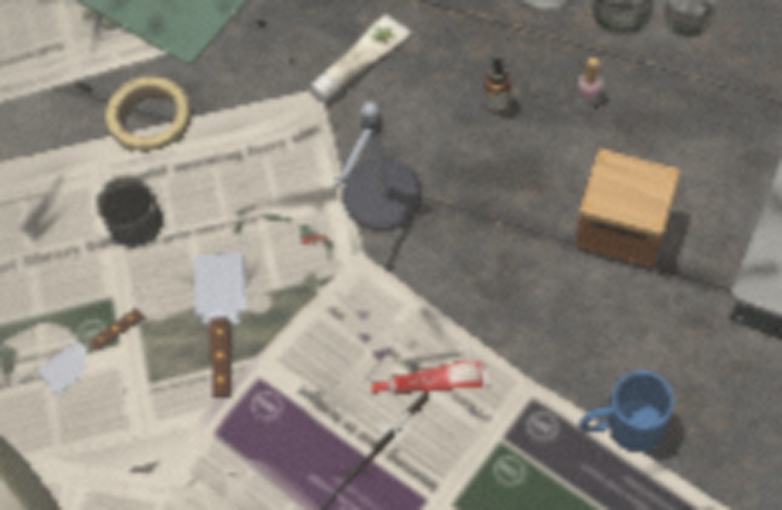

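Candidates: the large scraper A at crop (220,325), px (235,235), and the small look-alike B at px (197,243). The tube at (277,156) is no scraper. I expect A from its size and will measure to confirm. Only one mug and one stand are visible: hook from crop (368,125) to (342,185), handle at crop (597,420), block at crop (625,205).

```bash
python3 - <<'E'
from h import *
s=load('top0');f=s['frame'];b,g,r=[f[...,i].astype(int) for i in range(3)]
hsv=cv2.cvtColor(f,cv2.COLOR_BGR2HSV)
def comps(m,x0,y0,x1,y1,name,z,amin=15):
    k=np.zeros(m.shape,np.uint8);k[y0:y1,x0:x1]=m[y0:y1,x0:x1]
    n,l,st,c=cv2.connectedComponentsWithStats(k)
    for i in range(1,n):
        if st[i,4]<amin: continue
        ys,xs=np.where(l==i)
        P=np.array([plane(s,(x,y),z)[:2] for x,y in zip(xs,ys)],np.float32)
        rc=cv2.minAreaRect(P*1000)
        bx=cv2.boxPoints(rc)
        print(name,st[i],c[i].round(1),'rect',np.round(rc[0],0),np.round(rc[1],0),round(rc[2],1))
comps((b>r+8)&(b>90),180,205,260,270,'blade',.003)
comps((r>b+25)&(r<150),180,205,260,270,'grip',.014)
comps((b>r+35),330,235,385,285,'mug',.09)
comps((r>b+45)&(r>130),335,175,385,215,'blocktop',.102)
comps((r>b+30),335,175,385,220,'blockall',.102)
E
```

```text
grip [197 231  15  12  51] [203.8 236.2] rect [341. 370.] [13. 64.] 60.9
grip [232 234   6  22 104] [234.1 244.5] rect [348. 240.] [91. 20.] 23.8
mug [357 249  10   7  15] [361.2 250.7] rect [ 454. -247.] [40. 12.] 77.5
mug [342 254  25  13 116] [356.  261.6] rect [ 411. -230.] [41. 87.] 7.7
blocktop [341 184  29  25 512] [355. 196.] rect [ 666. -157.] [ 91. 101.] 1.7
blockall [340 184  30  34 708] [354.  199.6] rect [ 646. -157.] [134. 102.] 1.5
```

```bash
cat >> h.py <<'E'
def delta(pos,yaw_deg,obs=None):
    if obs is None:
        from plant import manip; obs=manip.get_obs()
    M=R.from_euler('xyz',obs['tcp_rot']);T=R.from_euler('xyz',[np.pi,0,np.radians(yaw_deg)])
    return (M.inv().apply(np.array(pos)-obs['eef_pos'])/.3).round(3),((M.inv()*T).as_rotvec()/(np.pi/2)).round(3)
E
python3 - <<'E'
from h import *
s=load('top0')
a=plane(s,(278.8,172.4),.213);b=plane(s,(270.6,194.4),.185);c=plane(s,(285,197),.0)
print('post',a,'tip',b,'foot',c,'hookdir(-x)',np.degrees(np.arctan2(*(b-a)[1::-1])),np.linalg.norm((b-a)[:2]))
print('mug c@rim',plane(s,(358.5,258),.09),'handle',plane(s,(345,263.5),.06))
print(delta((.3705,.25,.2),203.8))
E
```

```text
post [0.60814627 0.13658227 0.213     ] tip [0.5232527  0.13914669 0.185     ] foot [0.61973686 0.12877529 0.        ] hookdir(-x) 178.26976563875655 0.08493229196022435
mug c@rim [ 0.42349206 -0.24241017  0.09      ] handle [ 0.39732079 -0.20000951  0.06      ]
(array([-0.935, -0.589,  0.025]), array([-0.001, -0.   , -0.455]))
```

```bash
python3 -m pendant '[[[-0.935,-0.589,0.025,0,0,-0.455,85],[-0.935,-0.589,0.025,0,0,-0.455,85],[-0.935,-0.589,0.025,0,0,-0.455,85],[-0.935,-0.589,0.025,0,0,-0.455,85],[-0.935,-0.589,0.025,0,0,-0.455,85],[-0.935,-0.589,0.025,0,0,-0.455,85],[-0.935,-0.589,0.025,0,0,-0.455,85],[-0.935,-0.589,0.025,0,0,-0.455,85],[-0.935,-0.589,0.025,0,0,-0.455,85],[-0.935,-0.589,0.025,0,0,-0.455,85]]]'
python3 - <<'E'
from plant import snapshot
import cv2,pickle
s=snapshot('wrist');pickle.dump(s,open('wrist1.pkl','wb'));cv2.imwrite('pics/w1.png',s['frame']);print(s['K'],s['D'],s['eye'],s['orientation'])
s=snapshot('side');pickle.dump(s,open('side1.pkl','wb'))
s=snapshot('top');pickle.dump(s,open('top1.pkl','wb'))
E
```

```text
t: 1.1
eef_pos: [0.3703, 0.2505, 0.2001]
tcp_rot: [3.141, -0.001, -2.726]
contact_force: [-0.4, -0.2, -0.9]
finger_gap: 0.0853
finger_force: 0.0
[[318.13717844   0.         318.52065634]
 [  0.         318.13717844 197.26481926]
 [  0.           0.           1.        ]] [-0.05904572  0.          0.          0.          0.        ] [0.29712771 0.21764723 0.36539865] [2.82125208e+00 1.13963603e-03 1.98650630e+00]
```

View pics/w1.png

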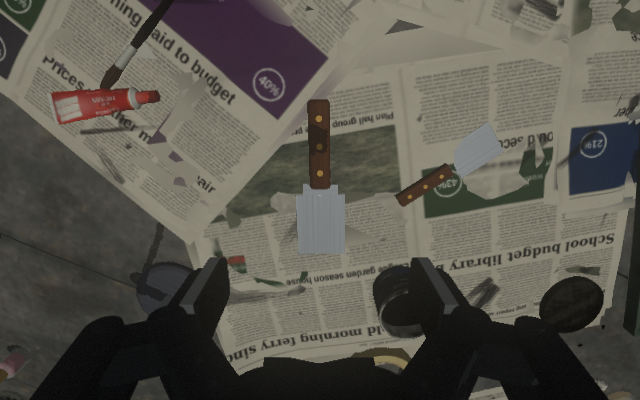

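The wrist view shows scraper A at the centre: grip (319,100) to (319,187), blade down to (321,254). The small look-alike B is at (450,165). I'll measure A from here.

```bash
python3 - <<'E'
from h import *
s=load('wrist1');f=s['frame'];b,g,r=[f[...,i].astype(int) for i in range(3)]
def m(mask,box,z,name):
    x0,y0,x1,y1=box;k=np.zeros(mask.shape,np.uint8);k[y0:y1,x0:x1]=mask[y0:y1,x0:x1]
    k=cv2.morphologyEx(k,cv2.MORPH_CLOSE,np.ones((5,5),np.uint8))
    n,l,st,c=cv2.connectedComponentsWithStats(k);i=1+np.argmax(st[1:,4])
    ys,xs=np.where(l==i);P=np.array([plane(s,(x,y),z)[:2] for x,y in zip(xs,ys)],np.float32)*1000
    rc=cv2.minAreaRect(P);print(name,st[i],np.round(rc[0],1),np.round(rc[1],1),round(rc[2],2));return rc
g1=m((r>b+20)&(r<150),(300,90,345,188),.018,'grip')
b1=m((b>r+8)&(b>90),(285,180,355,265),.003,'blade')
d=np.array(b1[0])-g1[0];print(np.degrees(np.arctan2(d[1],d[0])),np.linalg.norm(d))
o=np.array(g1[0])+d/np.linalg.norm(d)*25;print('grip pt',o)
E
```

```text
grip [ 308  100   27   88 1402] [346.4 242.8] [95.7 27.3] 25.36Traceback (most recent call last):
  File "<stdin>", line 10, in <module>
  File "<stdin>", line 6, in m
    return _wrapfunc(a, 'argmax', axis=axis, out=out, **kwds)
    return bound(*args, **kwds)
ValueError: attempt to get argmax of an empty sequence
```

```bash
python3 - <<'E'
from h import *
s=load('wrist1');f=s['frame'];b,g,r=[f[...,i].astype(int) for i in range(3)]
print(f[225,320],f[225,290],f[225,352],f[150,318])
sat=(b-r)
k=np.zeros(b.shape,np.uint8);k[190:262,285:360]=(sat>3)[190:262,285:360]
k=cv2.morphologyEx(k,cv2.MORPH_OPEN,np.ones((3,3),np.uint8))
n,l,st,c=cv2.connectedComponentsWithStats(k)
i=1+np.argmax(st[1:,4]);print(st[i])
ys,xs=np.where(l==i);P=np.array([plane(s,(x,y),.003)[:2] for x,y in zip(xs,ys)],np.float32)*1000
rc=cv2.minAreaRect(P);print(rc)
k2=((r>b+20)&(r<150)); xs2=[]
A=[]
for row in (110,130,165,180):
    c2=np.where(k2[row,295:345])[0]+295;A.append(plane(s,(c2.mean(),row),.018)[:2]*1000)
for row in (215,230,245):
    c2=np.where(l[row]==i)[0];A.append(plane(s,(c2.mean(),row),.003)[:2]*1000)
A=np.array(A);print(A.round(1))
vx,vy,x0,y0=cv2.fitLine(A.astype(np.float32),cv2.DIST_L2,0,.01,.01).ravel();print(np.degrees(np.arctan2(vy,vx)),x0,y0)
for p,z in (((318.5,99.5),.012),((319.5,187.5),.01),((321,254),.003)):
    q=plane(s,p,z)[:2]*1000;print('along',(q-[x0,y0])@[vx,vy])
E
```

```text
[129 129 125] [ 95 108 110] [105 119 120] [29 36 44]
[314 207   4   5  19]
((422.5217590332031, 268.5326843261719), (5.192861557006836, 3.6533961296081543), 23.7308406829834)
[[313.7 224.5]
 [327.3 245.6]
 [367.4 250. ]
 [383.2 257.1]
 [  nan   nan]
 [  nan   nan]
 [  nan   nan]]
nan nan nan
along nan
along nan
along nan<stdin>:16: RuntimeWarning: Mean of empty slice.
  ret = ret.dtype.type(ret / rcount)
```

```bash
python3 - <<'E'
from h import *
s=load('wrist1');f=cv2.GaussianBlur(s['frame'],(3,3),0);b,g,r=[f[...,i].astype(int) for i in range(3)]
k=np.zeros(b.shape,np.uint8);k[192:260,285:360]=(b-r>-5)[192:260,285:360]
k=cv2.morphologyEx(k,cv2.MORPH_OPEN,np.ones((3,3),np.uint8))
n,l,st,c=cv2.connectedComponentsWithStats(k);i=1+np.argmax(st[1:,4]);print(st[i])
ys,xs=np.where(l==i);P=np.array([plane(s,(x,y),.003)[:2] for x,y in zip(xs,ys)],np.float32)*1000
rc=cv2.minAreaRect(P);print(rc)
G=np.array([346.4,242.8]);d=np.array(rc[0])-G;print(np.degrees(np.arctan2(d[1],d[0])))
u=np.array([np.cos(np.radians(24.5)),np.sin(np.radians(24.5))])
for p,z in (((318.5,99.5),.012),((319.5,187.5),.01),((321,254.5),.003)):
    q=plane(s,p,z)[:2]*1000;print(q,'along',(q-G)@u,'perp',(q-G)@[-u[1],u[0]])
E
```

```text
[ 296  192   49   62 2926]
((437.6024475097656, 281.4004821777344), (82.31786346435547, 58.91543197631836), 25.30463981628418)
22.940002830672135
[303.9617117  220.19966741] along -47.989403966625034 perp -2.966555979484222
[393.7306503  261.09595895] along 50.65626924296007 perp -2.9790867970524193
[476.56144222 299.87065094] along 142.10868467732985 perp -2.0449884875633404
```

Size confirmed: blade 59 wide, about 190 long, so A is the right scraper. Descending to the grip point (0.3717, 0.2512).

```bash
python3 -c "
from h import *
print(delta((.3717,.2512,.004),204.8))"
```

```text
(array([-0.006, -0.002,  0.654]), array([ 0.  , -0.  , -0.01]))
```

```bash
python3 -m pendant '[[[-0.006,-0.002,0.3,0,0,-0.01,60],[-0.006,-0.002,0.45,0,0,-0.01,50],[-0.006,-0.002,0.6,0,0,-0.01,45],[-0.006,-0.002,0.652,0,0,-0.01,45],[-0.006,-0.002,0.652,0,0,-0.01,45],[-0.006,-0.002,0.652,0,0,-0.01,45]]]' 40
python3 -m pendant '[[[0,0,0,0,0,0,30],[0,0,0,0,0,0,20],[0,0,0,0,0,0,15],[0,0,0,0,0,0,15],[0,0,0,0,0,0,15],[0,0,0,0,0,0,15],[0,0,0,0,0,0,15]]]' 60
```

```text
t: 1.85
eef_pos: [0.3726, 0.2511, 0.0057]
tcp_rot: [3.142, -0.0, -2.709]
contact_force: [-0.7, 0.7, 0.7]
finger_gap: 0.0452
finger_force: 0.0
t: 2.55
eef_pos: [0.3725, 0.2505, 0.0047]
tcp_rot: [-3.142, 0.0, -2.71]
contact_force: [0.2, -0.2, 0.7]
finger_gap: 0.0152
finger_force: 0.0
```

```bash
python3 - <<'E'
from plant import snapshot
import cv2,pickle
s=snapshot('wrist');pickle.dump(s,open('wrist2.pkl','wb'))
t=snapshot('side');pickle.dump(t,open('side2.pkl','wb'))
a=s['frame'][150:400,160:480];b=t['frame'][180:310,200:370]
import numpy as np
a=cv2.resize(a,(400,312));b=cv2.resize(b,(400,306))
cv2.imwrite('pics/w2.png',np.vstack([a,b])[:600])
E
```

```text
(no output)
```

View pics/w2.png

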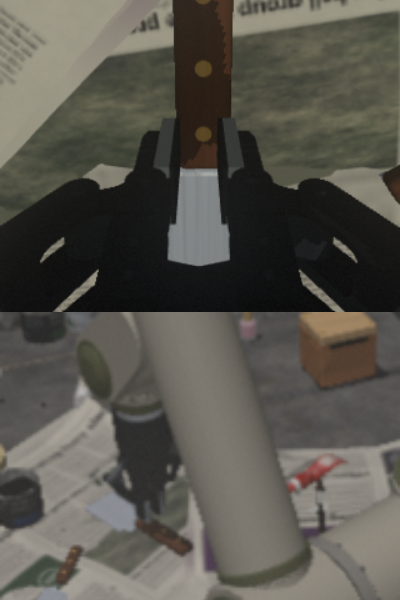

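The fingers straddle the grip at view (203,140), and the pads are close to the wood. I'll close further.

```bash
python3 -m pendant '[[[0,0,0,0,0,0,0],[0,0,0,0,0,0,0],[0,0,0,0,0,0,0],[0,0,0,0,0,0,0],[0,0,0,0,0,0,0]]]' 60
```

```text
t: 3.15
eef_pos: [0.3725, 0.2505, 0.0047]
tcp_rot: [-3.142, -0.0, -2.71]
contact_force: [-0.1, -0.7, -0.0]
finger_gap: -0.0
finger_force: 0.0
```

```bash
python3 - <<'E'
from plant import snapshot
from h import *
s=snapshot('wrist');pickle.dump(s,open('wrist3.pkl','wb'))
print(proj(s,[[.3725,.2505,.0047],[.3717,.2512,.018],[.304,.2202,.012],[.4766,.2999,.003]]).round(0))
cv2.imwrite('pics/w3.png',s['frame'])
E
```

```text
[[320. 239.]
 [322. 249.]
 [322. 104.]
 [321. 385.]]
```

View pics/w3.png

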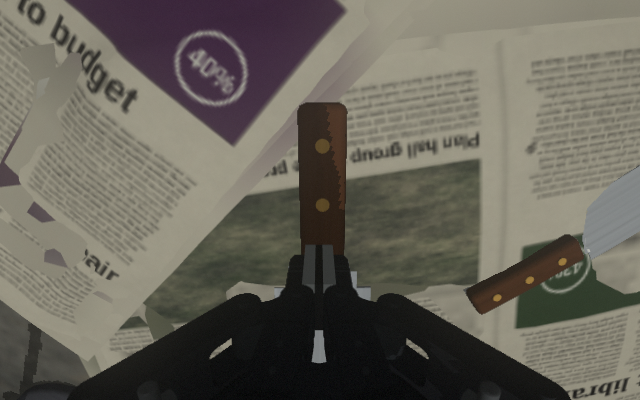

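```bash
python3 - <<'E'
from h import *
s=load('side2');w=load('wrist3')
P=[[.3725,.2505,.0047],[.3725,.2505,.018],[.3725,.2505,.03],[.304,.2202,.012],[.4766,.2999,.003],[.394,.261,.018]]
print(proj(s,P).round(1)); print(w['eye'],R.from_euler('xyz',w['orientation']).as_matrix().round(3).tolist())
print(load('wrist1')['eye'])
ux=np.array([-.908,-.419,0])
for z in (.0047,.018,.03): print(z,proj(w,[np.array([.3725,.2505,z])+ux*.011,np.array([.3725,.2505,z])-ux*.011]).round(0).tolist())
f=cv2.resize(s['frame'][225:300,225:300],(600,600),interpolation=cv2.INTER_CUBIC);cv2.imwrite('pics/s2.png',f)
E
```

```text
[[264.4 272.8]
 [264.1 269.5]
 [263.8 266.5]
 [279.6 281.2]
 [241.9 259. ]
 [259.2 266.5]]
[0.29979489 0.21645149 0.16993036] [[-0.419, 0.862, 0.287], [0.908, 0.398, 0.131], [-0.001, 0.315, -0.949]]
[0.29712771 0.21764723 0.36539865]
0.0047 [[320.0, 222.0], [320.0, 256.0]]
0.018 [[320.0, 231.0], [320.0, 268.0]]
0.03 [[320.0, 242.0], [320.0, 281.0]]
```

View pics/s2.png

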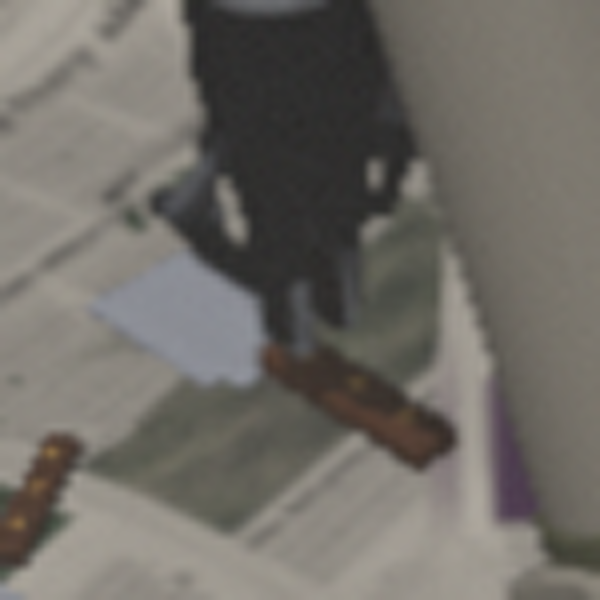

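The side crop shows the shut tips at (300,345), just above the wooden grip: they sit about 20 mm higher than the TCP reading implies. I'll reopen, go lower in small guarded steps, and close.

```bash
python3 -m pendant '[[[0,0,0,0,0,0,50],[0,0,0,0,0,0,50],[0,0,0,0,0,0,50],[0,0,0.02,0,0,0,50],[0,0,0.04,0,0,0,50],[0,0,0.05,0,0,0,50],[0,0,0.05,0,0,0,50]]]' 60
python3 -m pendant '[[[0,0,0.008,0,0,0,50],[0,0,0.016,0,0,0,50],[0,0,0.016,0,0,0,50]]]'
```

```text
t: 3.9
eef_pos: [0.3721, 0.2503, -0.0109]
tcp_rot: [3.141, -0.001, -2.71]
contact_force: [-0.2, -0.4, 0.2]
finger_gap: 0.0497
finger_force: 0.0
t: 4.2
eef_pos: [0.3724, 0.2504, -0.0153]
tcp_rot: [3.142, -0.0, -2.71]
contact_force: [0.2, -0.1, -0.1]
finger_gap: 0.0502
finger_force: 0.0
```

```bash
python3 -m pendant '[[[0,0,0,0,0,0,30],[0,0,0,0,0,0,15],[0,0,0,0,0,0,5],[0,0,0,0,0,0,5],[0,0,0,0,0,0,5],[0,0,0,0,0,0,5],[0,0,0,0,0,0,5]]]' 60
```

```text
t: 4.9
eef_pos: [0.3727, 0.2506, -0.0147]
tcp_rot: [-3.142, 0.001, -2.71]
contact_force: [-1.6, -1.0, 5.1]
finger_gap: 0.0221
finger_force: 59.7
```

Gripped at 22 mm with 60 N. Lift to z=0.10, then swing towards the block in front of the mouth, staying below and clear of the hook.

```bash
python3 -m pendant '[[[0,0,-0.1,0,0,0,5],[0,0,-0.25,0,0,0,5],[0,0,-0.39,0,0,0,5],[0,0,-0.39,0,0,0,5],[0,0,-0.39,0,0,0,5]]]' 80
python3 -c "
from h import *
print(delta((.42,.05,.103),190));print(delta((.47,-.16,.103),181.7))"
```

```text
t: 5.4
eef_pos: [0.3725, 0.2505, 0.102]
tcp_rot: [-3.141, 0.001, -2.71]
contact_force: [0.4, -0.3, -1.0]
finger_gap: 0.0215
finger_force: 79.5
(array([ 0.136, -0.673, -0.003]), array([0.   , 0.001, 0.164]))
(array([ 0.277, -1.379, -0.003]), array([0.   , 0.001, 0.256]))
```

```bash
python3 -m pendant '[[[0.06,-0.3,0,0,0,0.08,5],[0.1,-0.5,0,0,0,0.16,5],[0.136,-0.673,0,0,0,0.164,5],[0.136,-0.673,0,0,0,0.164,5],[0.136,-0.673,0,0,0,0.164,5],[0.136,-0.673,0,0,0,0.164,5],[0.136,-0.673,0,0,0,0.164,5]]]'
python3 -c "
from h import *
print(delta((.47,-.16,.103),181.7))"
```

```text
t: 6.1
eef_pos: [0.4191, 0.0509, 0.101]
tcp_rot: [3.141, -0.002, -2.967]
contact_force: [-0.4, 1.2, -0.9]
finger_gap: 0.0217
finger_force: 79.5
(array([-0.045, -0.722, -0.008]), array([ 0.001, -0.001,  0.092]))
```

```bash
python3 -m pendant '[[[-0.045,-0.722,-0.008,0,0,0.092,5],[-0.045,-0.722,-0.008,0,0,0.092,5],[-0.045,-0.722,-0.008,0,0,0.092,5],[-0.045,-0.722,-0.008,0,0,0.092,5],[-0.045,-0.722,-0.008,0,0,0.092,5],[-0.045,-0.722,-0.008,0,0,0.092,5],[-0.045,-0.722,-0.008,0,0,0.092,5],[-0.045,-0.722,-0.008,0,0,0.092,5]]]'
python3 - <<'E'
from plant import snapshot
from h import *
for n in ('wrist','side','top'):
    s=snapshot(n);pickle.dump(s,open(n+'4.pkl','wb'))
    if n=='wrist': a=s['frame'][100:400,120:520]
    if n=='side': b=cv2.resize(s['frame'][120:270,250:450],(400,300),interpolation=cv2.INTER_CUBIC)
cv2.imwrite('pics/w4.png',np.hstack([a,b]))
E
```

```text
t: 6.9
eef_pos: [0.4705, -0.1589, 0.1041]
tcp_rot: [3.141, -0.001, -3.11]
contact_force: [-0.1, 0.4, -1.4]
finger_gap: 0.0214
finger_force: 79.5
```

View pics/w4.png

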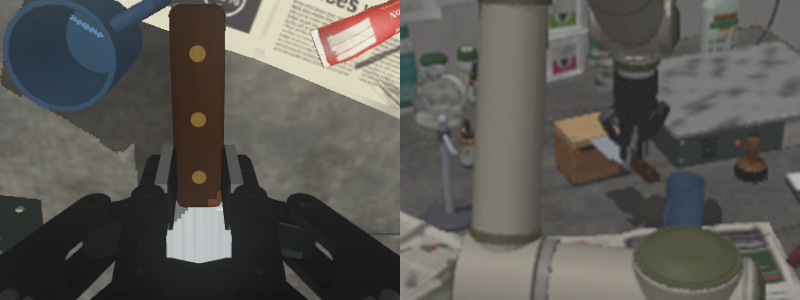

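The wrist view shows the scraper held straight, its grip centreline running from (197,10) to (199,200) in the crop. The side view shows the blade just in front of the block at right-crop (605,148). Now numeric estimates of the block pose and the held scraper's axis.

```bash
python3 - <<'E'
from h import *
def rect(s,mask,box,z,name):
    x0,y0,x1,y1=box;k=np.zeros(mask.shape,np.uint8);k[y0:y1,x0:x1]=mask[y0:y1,x0:x1]
    n,l,st,c=cv2.connectedComponentsWithStats(k);i=1+np.argmax(st[1:,4])
    ys,xs=np.where(l==i);P=np.array([plane(s,(x,y),z)[:2] for x,y in zip(xs,ys)],np.float32)*1000
    rc=cv2.minAreaRect(P);print(name,st[i],np.round(rc[0],1),np.round(rc[1],1),round(rc[2],2));return l==i
for n,box in (('top0',(335,175,385,215)),('top1',(335,175,385,215)),('top4',(335,175,385,215)),('side2',(300,150,400,230)),('side1',(300,150,400,230))):
    s=load(n);f=s['frame'];b,g,r=[f[...,i].astype(int) for i in range(3)]
    for t in (130,140,150): rect(s,(r>b+40)&(r>t),box,.102,n)
# scraper in wrist4
s=load('wrist4');f=s['frame'];b,g,r=[f[...,i].astype(int) for i in range(3)]
for row in (115,140,170,200,240,290):
    L=f[row,280:360].astype(int);m=np.where((L[:,2]>L[:,0]+12))[0]+280
    if len(m): print(row,m.min(),m.max(),plane(s,((m.min()+m.max())/2,row),.137).round(4))
L=f[335,270:370].astype(int).sum(1);print(plane(s,(319,335),.122).round(4))
s=load('top4');print(proj(s,[[.585,-.158,.122]]),proj(load('side4'),[[.585,-.158,.122]]))
E
```

```text
top0 [341 184  29  25 516] [ 665.6 -157. ] [ 92. 101.] 2.36
top0 [341 184  29  25 508] [ 666.3 -156.6] [ 91.  100.8] 1.65
top0 [341 184  29  25 494] [ 666.8 -156.3] [ 89.5 100.1] 2.01
top1 [340 184  30  25 519] [ 665.6 -156.8] [ 92.  101.3] 2.24
top1 [340 184  30  25 514] [ 666.  -156.9] [ 91.4 101.1] 2.0
top1 [340 184  30  25 503] [ 666.9 -156.6] [ 89.8 100.8] 1.65
top4 [347 184  23  21 237] [ 695.  -170.3] [112.9  58.6] 58.68
top4 [347 184  23  21 237] [ 695.  -170.3] [112.9  58.6] 58.68
top4 [347 184  23  21 234] [ 695.  -170.3] [112.9  58.6] 58.68
side2 [328 176  31  15 279] [ 668.6 -156.4] [91.  96.7] 2.42
side2 [328 177  31  14 254] [ 669.6 -155.6] [84.2 95. ] 1.29
side2 [330 177  29  13 227] [ 669.4 -156.5] [80.4 90.3] 2.11
side1 [328 176  31  15 287] [ 668.8 -156.5] [92.4 97.6] 3.0
side1 [328 177  31  14 259] [ 669.6 -155.2] [84.3 95.8] 1.25
side1 [330 177  29  13 235] [ 669.2 -157.3] [80.9 91.9] 2.08
115 280 349 [ 0.3994 -0.1631  0.137 ]
140 289 359 [ 0.4094 -0.1589  0.137 ]
170 291 344 [ 0.4223 -0.1612  0.137 ]
200 292 344 [ 0.4358 -0.1605  0.137 ]
240 293 343 [ 0.4552 -0.1599  0.137 ]
290 297 340 [ 0.4822 -0.1588  0.137 ]
[ 0.5233 -0.1572  0.122 ]
[[349.79065475 210.8313196 ]] [[352.50376272 187.85325945]]
```

```bash
python3 - <<'E'
from h import *
s=load('side4');f=s['frame'];b,g,r=[f[...,i].astype(int) for i in range(3)]
k=((b>r+5)&(b>100)).astype(np.uint8);k[:180]=0;k[208:]=0;k[:,:335]=0;k[:,375:]=0
n,l,st,c=cv2.connectedComponentsWithStats(k);i=1+np.argmax(st[1:,4]);print(st[i])
ys,xs=np.where(l==i)
c=max(cv2.findContours((l==i).astype(np.uint8),0,2)[0],key=len)
for p in cv2.approxPolyDP(c,1.2,True)[:,0]: print(p,plane(s,p.tolist(),.1215).round(4))
for p in [(.5855,-.1547+.03,.1215),(.5855,-.1547-.03,.1215),(.5055,-.128,.1215)]: print(proj(s,p))
E
```

```text
[346 188  15  14  94]
[346 190] [ 0.5804 -0.1295  0.1215]
[354 198] [ 0.5144 -0.1314  0.1215]
[357 198] [ 0.5101 -0.1412  0.1215]
[360 201] [ 0.4864 -0.1418  0.1215]
[359 193] [ 0.5406 -0.1635  0.1215]
[353 188] [ 0.5841 -0.1596  0.1215]
[[344.23128028 189.64241797]]
[[358.9637978  186.54113723]]
[[354.19117839 199.32049054]]
```

Block: centre (0.667, -0.157), yaw 2°. The scraper axis (yaw 2.3°) is about 3.5 mm to +y of the slot axis. Drop to slot height with the lateral correction first.

```bash
python3 -c "
from h import *
from plant import manip
y=np.degrees(manip.get_obs()['tcp_rot'][2]);print(y);print(delta((.4855,-.1622,.0635),y))"
```

```text
-178.2143059770918
(array([-0.049, -0.01 ,  0.136]), array([ 0., -0., -0.]))
```

```bash
python3 -m pendant '[[[-0.02,-0.01,0.06,0,0,0,5],[-0.049,-0.01,0.12,0,0,0,5],[-0.049,-0.01,0.136,0,0,0,5],[-0.049,-0.01,0.136,0,0,0,5],[-0.049,-0.01,0.136,0,0,0,5]]]'
python3 -m pendant '[[[-0.04,0,0,0,0,0,5],[-0.07,0,0,0,0,0,5],[-0.09,0,0,0,0,0,5],[-0.11,0,0,0,0,0,5],[-0.13,0,0,0,0,0,5],[-0.13,0,0,0,0,0,5]]]'
python3 - <<'E'
from plant import snapshot
from h import *
a=snapshot('wrist');pickle.dump(a,open('wrist5.pkl','wb'));b=snapshot('side');pickle.dump(b,open('side5.pkl','wb'))
f=a['frame']
for row in (170,200,240,290):
    L=f[row,280:360].astype(int);m=np.where((L[:,2]>L[:,0]+12))[0]+280
    if len(m): print(row,m.min(),m.max())
E
```

```text
t: 7.55
eef_pos: [0.4855, -0.1635, 0.0642]
tcp_rot: [-3.141, 0.001, -3.112]
contact_force: [-0.3, -0.1, -0.7]
finger_gap: 0.0215
finger_force: 79.5
t: 8.15
eef_pos: [0.525, -0.1624, 0.0635]
tcp_rot: [-3.141, 0.0, -3.112]
contact_force: [0.2, -0.1, -1.4]
finger_gap: 0.0217
finger_force: 79.5
170 291 356
200 292 344
240 293 343
290 297 340
```

```bash
python3 -m pendant '[[[-0.04,0,0,0,0,0,5],[-0.07,0,0,0,0,0,5],[-0.1,0,0,0,0,0,5],[-0.13,0,0,0,0,0,5],[-0.145,0,0,0,0,0,5],[-0.15,0,0,0,0,0,5],[-0.15,0,0,0,0,0,5]]]'
python3 -m pendant '[[[-0.008,0,0,0,0,0,5],[-0.016,0,0,0,0,0,5],[-0.016,0,0,0,0,0,5]]]'
```

```text
t: 8.95
eef_pos: [0.5694, -0.161, 0.0634]
tcp_rot: [3.141, -0.0, -3.112]
contact_force: [0.2, -0.6, -1.7]
finger_gap: 0.0216
finger_force: 79.5
t: 9.25
eef_pos: [0.5745, -0.1609, 0.0635]
tcp_rot: [-3.142, 0.0, -3.112]
contact_force: [-0.7, 0.7, -1.0]
finger_gap: 0.0214
finger_force: 79.5
```

```bash
python3 -m pendant '[[[-0.007,0,0,0,0,0,5],[-0.007,0,0,0,0,0,5]]]'|sed -n '2p;4p'
python3 -m pendant '[[[-0.007,0,0,0,0,0,5],[-0.007,0,0,0,0,0,5]]]'|sed -n '2p;4p'
python3 -m pendant '[[[-0.007,0,0,0,0,0,5],[-0.007,0,0,0,0,0,5]]]'|sed -n '2p;4p'
```

```text
eef_pos: [0.5765, -0.1608, 0.0635]
contact_force: [0.4, -0.2, -1.7]
eef_pos: [0.5786, -0.1608, 0.0635]
contact_force: [0.1, -0.3, -1.8]
eef_pos: [0.5808, -0.1607, 0.0635]
contact_force: [-0.7, 0.7, -1.0]
```

```bash
for i in 1; do :; done
python3 -m pendant '[[[-0.005,0,0,0,0,0,5],[-0.005,0,0,0,0,0,5]]]'|sed -n '2p;4p'
python3 -m pendant '[[[-0.005,0,0,0,0,0,5],[-0.005,0,0,0,0,0,5]]]'|sed -n '2p;4p'
```

```text
eef_pos: [0.5812, -0.1605, 0.0631]
contact_force: [-4.8, -0.0, -0.8]
eef_pos: [0.5811, -0.1603, 0.0627]
contact_force: [-12.2, 1.0, 2.4]
```

Firm stop at x=0.581 with 12 N, so the blade is home. The balance point is just outside the mouth, so I'll lower it onto the floor and ease the tail down before release.

```bash
python3 -m pendant '[[[0,0,0.004,0,0,0,5],[0,0,0.007,0,0,0,5],[0,0,0.007,0,0,0,5]]]'|sed -n '2p;4p'
python3 -m pendant '[[[0,0,0.006,0,-0.02,0,5],[0,0,0.011,0,-0.04,0,5],[0,0,0.011,0,-0.04,0,5]]]' 30|sed -n '2p;4p'
python3 -m pendant '[[[0,0,0,0,0,0,26],[0,0,0,0,0,0,30],[0,0,0,0,0,0,40],[0,0,0,0,0,0,50],[0,0,0,0,0,0,50]]]' 30
```

```text
eef_pos: [0.581, -0.1603, 0.0607]
contact_force: [-14.6, 0.4, 3.6]
eef_pos: [0.5824, -0.1605, 0.0579]
contact_force: [-5.2, 1.0, 0.2]
t: 11.35
eef_pos: [0.5837, -0.1607, 0.0582]
tcp_rot: [-3.141, 0.063, -3.112]
contact_force: [-0.4, -0.5, -0.1]
finger_gap: 0.0501
finger_force: 0.0
```

```bash
python3 - <<'E'
from plant import snapshot
from h import *
a=snapshot('wrist');pickle.dump(a,open('wrist6.pkl','wb'));b=snapshot('side');pickle.dump(b,open('side6.pkl','wb'))
x=cv2.resize(a['frame'][60:400,170:470],(530,600))
y=cv2.resize(b['frame'][150:250,310:400],(270,300),interpolation=cv2.INTER_CUBIC)
im=np.zeros((600,800,3),np.uint8);im[:,:530]=x;im[:300,530:]=y;cv2.imwrite('pics/w6.png',im)
E
```

View pics/w6.png

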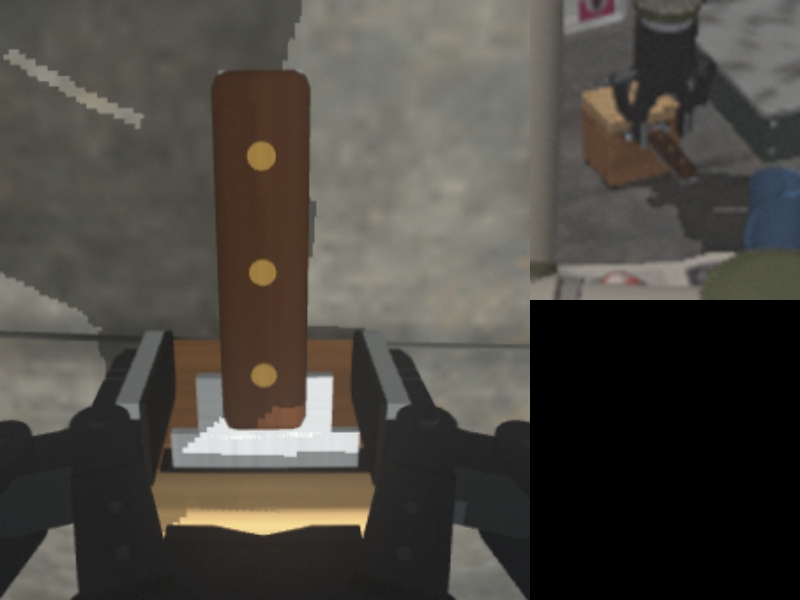

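The grip points straight back from the block. The blade shoulder is at view (265,428), close to the dark slot line at (265,462), so the blade is inside and level. I'll check the exposed length numerically.

```bash
python3 - <<'E'
from h import *
s=load('wrist6')
for n,p,z in (('shoulder',(320,302.5),.078),('slot edge',(320,322),.084),('gripend',(317,100),.085)): print(n,plane(s,p,z).round(4))
for P in [(.622,-.158,.084),(.622,-.158,.078),(.622,-.158,.102),(.609+.005,-.158,.078)]: print(P,proj(s,P).round(1))
E
```

```text
shoulder [ 0.6125 -0.1593  0.078 ]
slot edge [ 0.6209 -0.159   0.084 ]
gripend [ 0.5048 -0.1639  0.085 ]
(0.622, -0.158, 0.084) [[321.8 323.6]]
(0.622, -0.158, 0.078) [[321.7 315.8]]
(0.622, -0.158, 0.102) [[322.  350.1]]
(0.614, -0.158, 0.078) [[322.2 304.6]]
```

Exposed blade is 8.5 mm (8 expected), so it's home. I'll retreat and look at the mug from above with the wrist camera.

```bash
python3 -m pendant '[[[0,0,-0.1,0,0,0,50],[0,0,-0.25,0,0,0,50],[0,0,-0.4,0,0,0,50],[0,0,-0.6,0,0,0,50],[0,0,-0.6,0,0,0,50],[0,0,-0.6,0,0,0,50]]]'|sed -n '1,3p'
python3 -c "
from h import *
print(delta((.43,-.225,.25),-165))"
```

```text
t: 12.05
eef_pos: [0.5728, -0.1613, 0.2395]
tcp_rot: [-3.14, 0.066, -3.112]
(array([ 0.479, -0.198, -0.066]), array([-0.006,  0.042, -0.148]))
```

```bash
python3 -m pendant '[[[0.479,-0.198,-0.066,-0.006,0.042,-0.148,50],[0.479,-0.198,-0.066,-0.006,0.042,-0.148,50],[0.479,-0.198,-0.066,-0.006,0.042,-0.148,50],[0.479,-0.198,-0.066,-0.006,0.042,-0.148,50],[0.479,-0.198,-0.066,-0.006,0.042,-0.148,50],[0.479,-0.198,-0.066,-0.006,0.042,-0.148,30]]]'|sed -n '1,3p'
python3 - <<'E'
from plant import snapshot
from h import *
s=snapshot('wrist');pickle.dump(s,open('wrist7.pkl','wb'));t=snapshot('side');pickle.dump(t,open('side7.pkl','wb'));u=snapshot('top');pickle.dump(u,open('top7.pkl','wb'))
f=s['frame'];b,g,r=[f[...,i].astype(int) for i in range(3)]
k=((b>r*1.35+8)).astype(np.uint8);n,l,st,c=cv2.connectedComponentsWithStats(k)
for i in range(1,n):
    if st[i,4]>300: print(st[i],c[i].round())
print(proj(s,[[.4235,-.2424,.09],[.397,-.2,.05]]))
E
```

```text
t: 12.65
eef_pos: [0.4299, -0.2242, 0.2475]
tcp_rot: [3.138, -0.004, -2.879]
[  12    0  129   99 7296] [77. 43.]
[ 271  127   92   72 3736] [308. 162.]
[[303.25923583 162.78685985]
 [346.56529134 142.88693995]]
```

```bash
python3 - <<'E'
from h import *
from scipy.optimize import least_squares
s=load('wrist7');f=s['frame'];b,g,r=[f[...,i].astype(int) for i in range(3)]
k=((b>r*1.25+6)).astype(np.uint8);k[:120]=0;k[205:]=0;k[:,:260]=0;k[:,370:]=0
c=max(cv2.findContours(k,cv2.RETR_EXTERNAL,cv2.CHAIN_APPROX_NONE)[0],key=len)[:,0]
print(s['eye'],cv2.boundingRect(c))
e=np.array(s['eye'])[:2]
P=np.array([plane(s,p.tolist(),.09)[:2] for p in c])*1000
C=np.array([423.,-242]);v=C-e*1000;v/=np.linalg.norm(v)
for it in range(8):
    d=P-C;ang=d@v/np.linalg.norm(d,axis=1);m=(ang>0.05)&(abs(np.linalg.norm(d,axis=1)-34)<(12 if it<3 else 3))
    q=least_squares(lambda q:np.linalg.norm(P[m]-q,axis=1)-34.5,C,loss='soft_l1');C=q.x
print(C,m.sum(),np.abs(q.fun).mean())
for z in (.09,.07,.06,.05):
    Q=np.array([plane(s,p.tolist(),z)[:2] for p in c])*1000;d=Q-C;rr=np.linalg.norm(d,axis=1)
    t=d[rr>48 if z==.09 else rr>50]; i=np.argmax(rr)
    a=np.degrees(np.arctan2(*t.T[::-1])); print(z,rr.max(),np.degrees(np.arctan2(d[i,1],d[i,0])),a.mean() if len(a) else 0,c[i])
cv2.imwrite('pics/w7.png',cv2.resize(f[105:225,240:400],(800,600),interpolation=cv2.INTER_CUBIC))
E
```

```text
[ 0.35333065 -0.24578672  0.41301137] (271, 127, 93, 72)
[ 426.5440214  -242.15541643] 88 0.6754764253309543
0.09 65.17309334669213 124.2423229041557 126.8608204407225 [363 145]
0.07 66.95567665284482 120.9254398027883 122.6507776793125 [363 145]
0.06 67.92772749289607 119.3349364296546 120.87310359204078 [363 145]
0.05 68.95062382828254 117.79046237795437 118.86827597711294 [363 145]
```

View pics/w7.png

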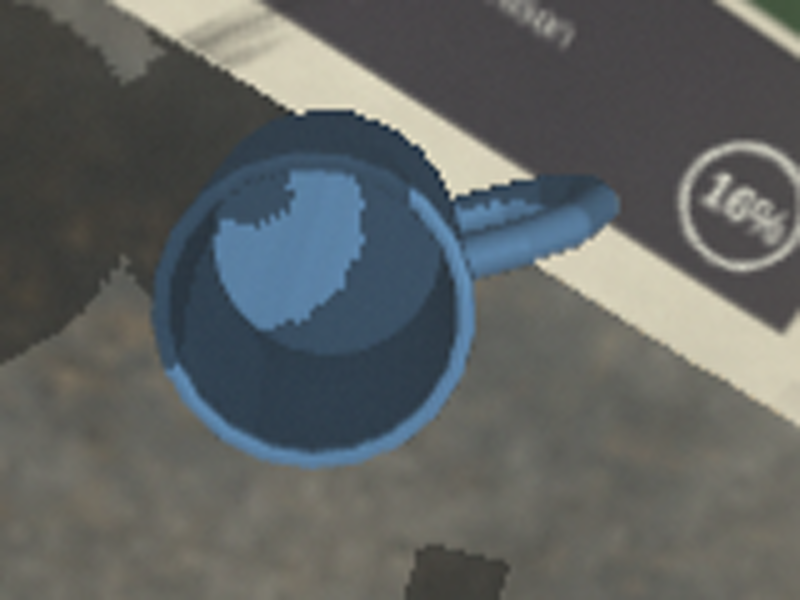

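The mug's rim ellipse is centred at view (315,310). The handle goes right from (470,258) to (615,205), so mug_hold lies on the opposite, left side of the rim. This was the last picture; numbers only from here.

```bash
python3 - <<'E'
from h import *
s=load('wrist7');C=np.array([.4265,-.2422])
for p,z in (((336,156.2),.074),((346,152.5),.074),((355,149.5),.07),((360,146.5),.06),((346,145.5),.02)):
    d=plane(s,p,z)[:2]-C;print(p,np.linalg.norm(d).round(4),np.degrees(np.arctan2(d[1],d[0])).round(1))
a=np.radians(120);h=C-.032*np.array([np.cos(a),np.sin(a)]);print(h)
print(delta((*h,.16),-150))
# hook check in all views
def blob(n,box):
    pass
t=load('top0')
for n in ('side1','side4','side6','side7'):
    s=load(n);print(n,proj(s,[[.608,.1366,.213],[.523,.139,.185],[.61,.133,0]]).round(1).tolist())
E
```

```text
(336, 156.2) 0.0359 115.9
(346, 152.5) 0.0471 118.3
(355, 149.5) 0.0575 118.5
(360, 146.5) 0.0644 118.6
(346, 145.5) 0.0515 116.1
[ 0.4425     -0.26991281]
(array([-0.001, -0.159,  0.292]), array([ 0.002, -0.002, -0.166]))
side1 [[272.8, 178.2], [279.9, 196.3], [277.6, 229.1]]
side4 [[272.8, 178.2], [279.9, 196.3], [277.6, 229.1]]
side6 [[272.8, 178.2], [279.9, 196.3], [277.6, 229.1]]
side7 [[272.8, 178.2], [279.9, 196.3], [277.6, 229.1]]
```

```bash
python3 -c "
from h import *
print(delta((.4415,-.2705,.16),-152));print(delta((.4415,-.2705,.054),-152))"
```

```text
(array([ 0.003, -0.16 ,  0.292]), array([ 0.002, -0.002, -0.143]))
(array([ 0.001, -0.162,  0.645]), array([ 0.002, -0.002, -0.143]))
```

```bash
python3 -m pendant '[[[0.003,-0.16,0.1,0,0,-0.143,30],[0.003,-0.16,0.2,0,0,-0.143,30],[0.003,-0.16,0.29,0,0,-0.143,30],[0.002,-0.16,0.29,0,0,-0.143,30],[0.002,-0.161,0.4,0,0,-0.143,30],[0.002,-0.161,0.5,0,0,-0.143,30],[0.002,-0.161,0.5,0,0,-0.143,30]]]'
python3 -m pendant '[[[0,0,0.05,0,0,0,30],[0,0,0.1,0,0,0,30],[0,0,0.145,0,0,0,30],[0,0,0.145,0,0,0,30]]]'
python3 -m pendant '[[[0,0,0,0,0,0,20],[0,0,0,0,0,0,10],[0,0,0,0,0,0,0],[0,0,0,0,0,0,0],[0,0,0,0,0,0,0],[0,0,0,0,0,0,0]]]' 60
```

```text
t: 13.5
eef_pos: [0.4403, -0.2698, 0.0966]
tcp_rot: [3.134, -0.004, -2.654]
contact_force: [-0.4, 0.1, 0.6]
finger_gap: 0.0297
finger_force: 0.0
t: 13.9
eef_pos: [0.4412, -0.2711, 0.0558]
tcp_rot: [3.139, -0.002, -2.654]
contact_force: [0.5, 0.2, 0.1]
finger_gap: 0.0297
finger_force: 0.0
t: 14.5
eef_pos: [0.4414, -0.2717, 0.0564]
tcp_rot: [3.141, -0.001, -2.655]
contact_force: [-0.5, 0.1, 6.1]
finger_gap: 0.0038
finger_force: 57.0
```

Mug pinched at 3.8 mm, 57 N. Lift it straight up, and refine the hook line from the saved frames meanwhile.

```bash
python3 -m pendant '[[[0,0,-0.1,0,0,0,0],[0,0,-0.25,0,0,0,0],[0,0,-0.4,0,0,0,0],[0,0,-0.5,0,0,0,0],[0,0,-0.5,0,0,0,0]]]' 70
python3 - <<'E'
from h import *
for n,(x0,y0,x1,y1) in (('top0',(264,168,292,212)),('side4',(262,172,292,212))):
    g=cv2.cvtColor(load(n)['frame'],cv2.COLOR_BGR2GRAY)
    print(n,x0,y0)
    for y in range(y0,y1,1): print(y,' '.join('%2d'%(v//4) for v in g[y,x0:x1]))
E
```

```text
t: 15.0
eef_pos: [0.4425, -0.2725, 0.2096]
tcp_rot: [-3.136, 0.0, -2.655]
contact_force: [0.2, -0.4, -1.4]
finger_gap: 0.0034
finger_force: 66.5
top0 264 168
168 33 33 30 23 21 19 19 23 26 26 28 29 28 28 26 26 26 27 28 28 27 27 26 27 28 27 27 27
169 32 29 23 20 19 20 23 26 27 27 28 28 29 31 30 30 28 27 27 27 27 26 26 27 27 27 27 28
170 43 32 21 20 23 25 26 26 27 26 27 28 30 36 40 38 32 27 25 27 27 26 26 27 28 28 28 29
171 47 36 25 24 27 27 26 26 27 27 28 28 33 42 46 43 36 28 26 26 26 27 27 29 28 29 28 28
172 47 40 31 27 28 27 27 26 27 28 28 29 36 41 44 41 35 28 27 27 27 26 27 27 27 27 27 27
173 46 45 36 29 27 27 27 25 26 27 28 29 31 34 36 34 29 24 25 27 27 27 27 27 27 26 27 27
174 47 46 36 28 27 27 26 26 26 27 27 28 26 26 27 27 23 20 23 27 26 27 27 27 27 28 27 27
175 46 45 37 28 27 27 26 26 27 27 28 28 24 21 23 23 20 18 22 25 26 26 27 27 29 28 28 27
176 45 46 41 31 25 26 27 27 26 28 28 27 22 21 20 19 17 16 20 24 26 27 28 28 29 29 29 27
177 43 47 45 35 26 26 27 27 27 27 27 27 22 22 20 16 15 16 20 25 27 27 28 27 28 29 28 28
178 43 46 46 37 28 28 28 28 28 27 27 27 29 36 34 24 17 16 21 2
[... 6003 characters left out ...]
 20 20 19 19 18 17 17 17 19 24 26 27 28 28
205 21 21 21 20 20 20 20 21 20 23 25 24 22 20 19 20 19 20 19 19 19 19 19 19 20 24 26 27 28 28
206 20 20 20 20 21 21 21 20 20 24 25 24 22 19 19 19 19 19 19 19 19 19 19 20 21 24 26 27 28 28
207 20 20 20 20 20 21 20 21 21 23 25 24 22 20 19 19 19 19 19 19 19 19 20 20 21 24 26 27 28 29
208 22 21 21 20 20 21 20 20 21 23 25 24 22 20 19 19 19 19 19 19 20 20 20 20 22 24 26 27 28 29
209 22 21 21 21 21 21 21 21 21 22 25 24 23 20 20 20 20 20 20 20 20 20 21 20 22 24 26 27 28 29
210 22 21 21 21 21 21 21 21 21 23 24 24 23 20 20 21 21 21 20 20 21 21 21 21 21 24 26 28 28 29
211 22 22 22 21 22 22 22 22 22 22 24 24 23 21 20 21 21 21 21 21 21 21 21 22 22 24 26 28 28 29
```

```bash
python3 - <<'E'
from h import *
t=load('top0');s=load('side4')
print('post',tri(t,(278,171.6),s,(270.5,178.4)),plane(t,(278,171.6),.213),plane(s,(270.5,178.4),.213))
print('tip',tri(t,(270.5,191.3),s,(276.6,195.4)))
for n,c,pts in (('top',t,[(277.3,178),(276.4,180),(275.3,182),(274.3,184),(273.3,186),(272.2,188)]),('side',s,[(272.2,188),(272.6,189),(273,190),(273.6,191),(274.1,192),(274.7,193),(275.2,194)])):
    P=np.array([plane(c,p,.176)[:2] for p in pts]);v=cv2.fitLine(P.astype(np.float32)*1000,cv2.DIST_L2,0,.01,.01).ravel()
    print(n,P[[0,-1]].round(4).tolist(),'yaw',np.degrees(np.arctan(v[1]/v[0])).round(2),'y at .56',(v[3]+(560-v[2])*v[1]/v[0]).round(1))
E
```

```text
post (array([0.61267315, 0.1425073 , 0.21053945]), np.float64(0.0024052780075531723)) [0.61047609 0.14071389 0.213     ] [0.60958658 0.144358   0.213     ]
tip (array([0.53729378, 0.14578904, 0.18242074]), np.float64(0.001530193259750178))
top [[0.603, 0.1436], [0.5554, 0.1461]] yaw -3.06 y at .56 145.7
side [[0.6067, 0.1418], [0.5608, 0.1447]] yaw -3.46 y at .56 144.9
```

Hook: post (0.6115, 0.1425), bar yaw -3.2°, y=0.145 at x=0.56. Swing the mug to the front of the hook.

```bash
python3 -c "
from h import *
print(delta((.45,-.06,.2),-168));print(delta((.4823,.0706,.1894),-183.2))"
```

```text
(array([-0.354,  0.615,  0.029]), array([-0.003,  0.001,  0.177]))
(array([-0.652,  0.949,  0.063]), array([-0.003,  0.001,  0.346]))
```

```bash
python3 -m pendant '[[[-0.09,0.13,0.01,0,0,0.05,0],[-0.18,0.27,0.02,0,0,0.1,0],[-0.27,0.4,0.03,0,0,0.15,0],[-0.35,0.52,0.04,0,0,0.2,0],[-0.44,0.65,0.05,0,0,0.25,0],[-0.53,0.78,0.06,0,0,0.3,0],[-0.62,0.9,0.06,0,0,0.34,0],[-0.652,0.949,0.063,-0.003,0.001,0.346,0],[-0.652,0.949,0.063,-0.003,0.001,0.346,0],[-0.652,0.949,0.063,-0.003,0.001,0.346,0],[-0.652,0.949,0.063,-0.003,0.001,0.346,0]]]'
python3 - <<'E'
from plant import snapshot
from h import *
for n in ('wrist','side','top'):
    s=snapshot(n);pickle.dump(s,open(n+'8.pkl','wb'))
    f=s['frame'];b,g,r=[f[...,i].astype(int) for i in range(3)]
    k=(b>r*1.3+8).astype(np.uint8);m,l,st,c=cv2.connectedComponentsWithStats(k)
    u=np.array([.0558,.9984]);T=np.array([.4823,.0706])
    q=lambda d,z:[*(T+u*d),.133+z]
    print(n,[(st[i].tolist()) for i in range(1,m) if st[i,4]>60])
    print('pred handle outer',proj(s,q(.102,.047)),'centre rim',proj(s,q(.032,.09)),'tip',proj(s,[.522,.147,.185]),'base',proj(s,q(.032,0)))
E
```

```text
t: 16.1
eef_pos: [0.4807, 0.0708, 0.1861]
tcp_rot: [3.136, -0.007, 3.084]
contact_force: [-0.2, 0.4, -2.4]
finger_gap: 0.003
finger_force: 66.6
wrist [[315, 192, 178, 117, 10559]]
pred handle outer [[487.52282105 235.62575441]] centre rim [[387.64014793 275.79459024]] tip [[445.08649935 291.24200367]] base [[362.03478264 209.29763069]]
side [[345, 130, 11, 14, 86], [246, 147, 12, 20, 170], [450, 213, 44, 13, 364], [77, 228, 10, 8, 62], [21, 307, 26, 19, 162], [156, 320, 20, 23, 172]]
pred handle outer [[273.50870977 204.46109587]] centre rim [[293.39480436 189.38450766]] tip [[277.75042285 196.94441581]] base [[294.69049116 212.85148479]]
top [[64, 69, 10, 16, 98], [318, 100, 11, 13, 104], [64, 103, 8, 26, 163], [0, 157, 21, 13, 140], [137, 250, 11, 9, 67], [409, 287, 43, 36, 723]]
pred handle outer [[258.97303312 200.34245423]] centre rim [[275.14451417 201.25859768]] tip [[268.52967819 194.08236095]] base [[276.97532919 212.18160443]]
```

```bash
python3 - <<'E'
from h import *
s=load('wrist8');f=cv2.GaussianBlur(s['frame'],(3,3),0);b,g,r=[f[...,i].astype(int) for i in range(3)]
for y in range(180,345,4):
    print(y,''.join('B' if b[y,x]>r[y,x]*1.3+8 else '%x'%(g[y,x]//16) for x in range(400,560,2)))
for P in [(.522,.147,.185),(.536,.1465,.175),(.5666,.145,.175),(.6115,.1425,.175),(.6115,.1425,.213)]: print(P,proj(s,P).round(0))
E
```

```text
180 89aa99999a9a99aa9aaaaa9aa9aa9aa9aaabbba99a99aa9a99a99978abbbb9878699bbbba9a9aaaa
184 448aaaaaaa9aa99aaaaa999aaaaa9aa9a99abbabaa9aa9aa9aa96555aaaa7869abbbba9aa99aaa9a
188 44458aa99a99a99a9aaaaa9aa9a99aa9a99aaabbba99aaaaaabb6556686ababbba9aaa9aaaaa9a9a
192 33BB46999aaaa9aaaaa9aa9aaaaaaa999a9aaaabaabbaaabbba9657789a9bbbaaa99aa9a9aa9aaaa
196 B3B3BB469aa9aaaa86457aaaaaa9aa99a99a99aabbbbbbbb9787879abbaa9abbaa9aaaa99aaaaaaa
200 BBBBBBBB4999a7544444589a99aaaaaaa99a9999abbbba75788aa766689999abba999aaaaaaa99aa
204 BBBBBBBBBB4444444444444444456889a9aaaabbbaaaaa879ba98755689aaa9abbbaaaa999999999
208 BBBBBBBBBBBBBBBBBBBBBBBB4444444444578765556789aaa987777899a99a99abbbaa9999999999
212 BBBBBBBBBBBBBBBBBBBBBBBBB344444444333344689aaaa98677899a99a9aa9aaabbbbaaa99999aa
216 BB3333BBBBBBBBBB444444444433334433333334447a98988789a9999a99aaaa99aabbaaa9999a9a
220 BBBB3B3333BBBBBBB6999aaaaaba97543333333333445799999aa999aaa9a99a9999abaaa9aaa99a
224 BBBBBB3333333BBBBBB69aabbbbbbbbba853333333444B69999aaaa999a9a9999a999abaaa99a99a
228 BBBBBBBBB333333BBBBBB8bbbbbba9888887533333444B69a99a9aa999889999999999abaa99
[... 1955 characters left out ...]
5665
324 11111111111111111111111112224569aaaaaaaaaaaaaaaa97655555555555555555555555555555
328 111111111111111111111111112222237aa9aaaaaaaaa86555555555555555555555555555555555
332 111111111111111111111111111112222235667aaa86555555555555555555555555555555555555
336 11111111111111111111111111111122222222467655555556555665555555555555555555555555
340 11111232111111111111111111111111111222222355555556655555555555555555555555555555
344 11111244542111111111111111111111111111112112235555555555555555555555555555555555
(0.522, 0.147, 0.185) [[445. 291.]]
(0.536, 0.1465, 0.175) [[437. 300.]]
(0.5666, 0.145, 0.175) [[432. 337.]]
(0.6115, 0.1425, 0.175) [[424. 384.]]
(0.6115, 0.1425, 0.213) [[442. 433.]]
```

```bash
python3 - <<'E'
from h import *
from plant import manip
s=load('wrist8');o=manip.get_obs();T=o['eef_pos'];print(T,o['tcp_rot'])
a=o['tcp_rot'][2]-np.pi/2;u=np.array([np.cos(a),np.sin(a)]);print(np.degrees(a))
for d,z in ((.070,.074),(.079,.074),(.097,.047),(.102,.047),(.079,.02),(.070,.02)): print(d,z,proj(s,[*(T[:2]+u*d),T[2]-.0564+z]).round(0))
print(proj(s,[*(T[:2]+u*.032),T[2]-.0564+.09]).round(0))
e=T[:2]+u*.079;hx=np.array([.9984,-.0558]);n=np.array([.0558,.9984]);w=e-np.array([.5666,.145]);print('eye along',w@hx,'lat',w@n)
print(delta((.4823,.0706,.1894),-183.2))
E
```

```text
[0.48079905 0.07093269 0.18631951] [ 3.13625734 -0.00663117  3.0834778 ]
86.67026421942423
0.07 0.074 [[452. 253.]]
0.079 0.074 [[469. 253.]]
0.097 0.047 [[478. 232.]]
0.102 0.047 [[486. 232.]]
0.079 0.02 [[434. 216.]]
0.07 0.02 [[421. 216.]]
[[387. 270.]]
eye along -0.08135032746417614 lat 0.0002599883532550035
(array([-0.005, -0.001, -0.01 ]), array([ 0.003, -0.004, -0.001]))
```

The handle sits about 3° and 2 mm off the prediction; the hook tip appears at (446,293), as predicted. Correct yaw and offset, then slide on.

```bash
python3 -c "
from h import *
print(delta((.4822,.0686,.1894),-186.2))"
python3 -m pendant '[[[-0.005,-0.008,-0.005,0.003,-0.004,0.033,0],[-0.005,-0.008,-0.01,0.003,-0.004,0.033,0],[-0.005,-0.008,-0.01,0.003,-0.004,0.033,0]]]'
python3 -c "
from h import *
print(delta((.5222,.0663,.1894),-186.2));print(delta((.5621,.0641,.1894),-186.2))"
```

```text
(array([-0.005, -0.007, -0.01 ]), array([ 0.003, -0.004,  0.032]))
t: 16.55
eef_pos: [0.4823, 0.069, 0.1896]
tcp_rot: [3.141, -0.0, 3.034]
contact_force: [0.0, 0.9, -1.9]
finger_gap: 0.0027
finger_force: 66.6
(array([-0.133,  0.005,  0.001]), array([ 0., -0.,  0.]))
(array([-0.266,  0.012,  0.001]), array([ 0., -0.,  0.]))
```

```bash
python3 -m pendant '[[[-0.03,0.001,0.001,0,0,0,0],[-0.07,0.003,0.001,0,0,0,0],[-0.11,0.005,0.001,0,0,0,0],[-0.133,0.005,0.001,0,0,0,0],[-0.133,0.005,0.001,0,0,0,0]]]'
python3 - <<'E'
from plant import snapshot
from h import *
s=snapshot('wrist');pickle.dump(s,open('wrist9.pkl','wb'))
f=cv2.GaussianBlur(s['frame'],(3,3),0);b,g,r=[f[...,i].astype(int) for i in range(3)]
for y in range(196,320,4):
    print(y,''.join('B' if b[y,x]>r[y,x]*1.3+8 else '%x'%(g[y,x]//16) for x in range(400,520,2)))
from plant import manip
o=manip.get_obs();T=o['eef_pos'];u=np.array([.0558,.9984])
for d,z in ((.081,.074),(.104,.047),(.081,.02)): print(d,z,proj(s,[*(T[:2]+u*d),T[2]-.0564+z]).round(0))
for P in [(.522,.147,.185),(.536,.1465,.175),(.5666,.145,.175)]: print(P,proj(s,P).round(0))
E
```

```text
t: 17.05
eef_pos: [0.5227, 0.0663, 0.1887]
tcp_rot: [3.141, -0.001, 3.033]
contact_force: [-0.7, -0.3, -1.2]
finger_gap: 0.0031
finger_force: 66.6
196 44444448bbbbbcbcbbaa9888999887777666777999aaaaabbbbbaaaaaa9a
200 BBBBBBBB5abbbccbbbbb877777777766777789aaaaaaaabbbbbaaaaaaa9a
204 BBBBBBB4BB555444444444444444556689aaaaaaaaaaaaa9abbbbbbaaaaa
208 BBBBBBBBBBBBBBBBBBBBBBBB44444444455789aaabaaaaaaaaabbbbaaaaa
212 BBBBBBBBBBBBBBBBBBBBBBBBB444444444444446aaaaaaa9aaaabbbbbaaa
216 BBB333BBBBBBBBBB444444445434444443333444457a9aaaaaaaaabbbbba
220 BBB333333BBBBBBBBB6779bbbb97544433333334444469aaaaaa9aabbba9
224 BBBB333333333BBBBBB6abbba5556666a95333333444BB7aaaaaaaaaabbb
228 BBBBBB333333333BBBBBB8b9445566667aaa74333444BB69aaaaaaabbb99
232 BBBBBBBB333333333BBBBBB544555667aa9974444BBBBB6aaaaaabbbbb84
236 BBBBBBBBBBB33333333BBBBB55544447544BBBBBBBBBBB6aaaa8ab956978
240 BBBBBBBBBBB333333333BBBBBBBBBBBBBBBBBBBBBBBBBB7abb968ab979bb
244 BBBBBBBBBBBBBB3333333BBBBBBBBBBBBBBBBBBBBBBBB8bbbbb8867abbbb
248 BBBBBBBBBBBBBB33333333BBBBBBBBBBBBBBBBBBBB8abba8abba8bbbbbba
252 BBBBBBBBBBBBBBBB333333BBBBBBBBBBBBBB789
[... 548 characters left out ...]
BBBBBBBBBBBBBBBBBBBBB896555566666669aaaaaaaaaabbbbbbbba766
292 BBBBBBBBBBBBBBBBBBBBBB9a965555555665446aaaabbaabbbbbb9766666
296 11112BBBBBBBBBBBBBBBB9aa8655555566444444666778aabb9666655666
300 11111112BBBBBBBBBBB789aa865555566544444556777677765565555666
304 222111111112BBBBB55789a9755555554344445567887766766666666666
308 11111111111112B4445799a96665555433334556789abba9988656666666
312 111111111111111112479aa866655643333555678999bccddb6555555556
316 11111111111111111111258866555433334567799abccddca65555556555
0.081 0.074 [[474. 245.]]
0.104 0.047 [[491. 222.]]
0.081 0.02 [[438. 209.]]
(0.522, 0.147, 0.185) [[457. 221.]]
(0.536, 0.1465, 0.175) [[449. 235.]]
(0.5666, 0.145, 0.175) [[445. 278.]]
```

The hook tip shows inside the handle opening at (456,224), with no contact. Slide on to mid-bar, then lower.

```bash
python3 -m pendant '[[[-0.04,0.002,0,0,0,0,0],[-0.08,0.004,0,0,0,0,0],[-0.12,0.006,0,0,0,0,0],[-0.133,0.007,0,0,0,0,0],[-0.133,0.007,0,0,0,0,0]]]'|sed -n '2p;4p'
python3 -m pendant '[[[0,0,0.02,0,0,0,0],[0,0,0.04,0,0,0,0],[0,0,0.055,0,0,0,0],[0,0,0.055,0,0,0,0]]]'|sed -n '2p;4p'
python3 -m pendant '[[[0,0,0.008,0,0,0,0],[0,0,0.008,0,0,0,0]]]'|sed -n '2p;4p'
```

```text
eef_pos: [0.5617, 0.0643, 0.1888]
contact_force: [-0.5, -0.3, -1.6]
eef_pos: [0.5614, 0.0643, 0.1717]
contact_force: [-0.3, 0.5, -1.2]
eef_pos: [0.5618, 0.0642, 0.1699]
contact_force: [-0.5, 0.3, -1.2]
```

Lower in small steps until the bar takes the weight.

```bash
python3 -m pendant '[[[0,0,0.007,0,0,0,0],[0,0,0.007,0,0,0,0]]]'|sed -n '2p;4p'
python3 -m pendant '[[[0,0,0.007,0,0,0,0],[0,0,0.007,0,0,0,0]]]'|sed -n '2p;4p'
python3 -m pendant '[[[0,0,0.007,0,0,0,0],[0,0,0.007,0,0,0,0]]]'|sed -n '2p;4p'
```

```text
eef_pos: [0.5619, 0.0643, 0.1679]
contact_force: [-0.3, -0.2, -2.1]
eef_pos: [0.5619, 0.0643, 0.1658]
contact_force: [-0.3, 0.9, -1.0]
eef_pos: [0.562, 0.0643, 0.1637]
contact_force: [-0.2, -0.0, 0.4]
```

The bar now carries the mug. So it doesn't swing on release, I'll tilt it about the bar towards its hanging attitude first; compute the arc.

```bash
cat > arc.py <<'E'
from h import *
from plant import manip
import sys
o=manip.get_obs();M=R.from_euler('xyz',o['tcp_rot']);T=np.array(o['eef_pos'])
B=np.array([T[0],.145,.1795]);hx=np.array([.9984,-.0558,0])
for th in map(float,sys.argv[1:]):
    Q=R.from_rotvec(hx*np.radians(th));p=B+Q.apply(T-B)
    print(th,(M.inv().apply(p-T)/.3).round(3),((M.inv()*Q*M).as_rotvec()/(np.pi/2)).round(3))
E
python3 arc.py 5 10 15 20
```

```text
5.0 [0.    0.006 0.023] [-0.055  0.003 -0.   ]
10.0 [0.001 0.013 0.046] [-0.111  0.006 -0.   ]
15.0 [0.001 0.023 0.068] [-0.166  0.009 -0.   ]
20.0 [0.002 0.034 0.089] [-0.222  0.012 -0.   ]
```

```bash
python3 -m pendant '[[[0,0.006,0.023,-0.055,0.003,0,0],[0.001,0.013,0.046,-0.111,0.006,0,0],[0.001,0.013,0.046,-0.111,0.006,0,0]]]'|sed -n '2,5p'
python3 arc.py 5 10 15 20
```

```text
eef_pos: [0.5617, 0.0671, 0.1491]
tcp_rot: [2.966, -0.012, 3.032]
contact_force: [-0.3, -0.3, 0.7]
finger_gap: 0.0029
5.0 [0.    0.006 0.024] [-0.055  0.003 -0.   ]
10.0 [0.001 0.014 0.047] [-0.111  0.006 -0.   ]
15.0 [0.001 0.023 0.069] [-0.166  0.009 -0.   ]
20.0 [0.002 0.035 0.09 ] [-0.222  0.012 -0.   ]
```

```bash
python3 -m pendant '[[[0,0.006,0.024,-0.055,0.003,0,0],[0.001,0.014,0.047,-0.111,0.006,0,0],[0.001,0.014,0.047,-0.111,0.006,0,0]]]'|sed -n '2,5p'
python3 -m pendant '[[[0,0.006,0.024,-0.055,0.003,0,0],[0.001,0.014,0.047,-0.111,0.006,0,0],[0.001,0.014,0.047,-0.111,0.006,0,0]]]'|sed -n '2,5p'
python3 arc.py 5 10 
```

```text
eef_pos: [0.5619, 0.0739, 0.136]
tcp_rot: [2.793, -0.021, 3.035]
contact_force: [-0.6, -1.9, 0.4]
finger_gap: 0.003
eef_pos: [0.5622, 0.0829, 0.1241]
tcp_rot: [2.62, -0.03, 3.04]
contact_force: [-0.9, -2.6, 0.7]
finger_gap: 0.0031
5.0 [0.    0.006 0.023] [-0.055  0.003 -0.   ]
10.0 [0.001 0.014 0.046] [-0.111  0.006 -0.   ]
```

```bash
python3 -m pendant '[[[0,0.006,0.023,-0.055,0.003,0,0],[0.001,0.014,0.046,-0.111,0.006,0,0],[0.001,0.014,0.046,-0.111,0.006,0,0]]]' 30|sed -n '2,5p'
python3 -m pendant '[[[0,0,0,0,0,0,8],[0,0,0,0,0,0,16],[0,0,0,0,0,0,24],[0,0,0,0,0,0,30],[0,0,0,0,0,0,30],[0,0,0,0,0,0,30]]]'
python3 - <<'E'
from plant import snapshot
from h import *
for n in ('wrist','side','top'):
    s=snapshot(n);pickle.dump(s,open(n+'10.pkl','wb'));f=s['frame'];b,g,r=[f[...,i].astype(int) for i in range(3)]
    m,l,st,c=cv2.connectedComponentsWithStats((b>r*1.3+8).astype(np.uint8))
    print(n,[(st[i].tolist()) for i in range(1,m) if st[i,4]>100])
E
```

```text
eef_pos: [0.5627, 0.0937, 0.1142]
tcp_rot: [2.446, -0.038, 3.046]
contact_force: [0.7, -3.2, 0.7]
finger_gap: 0.003
t: 20.6
eef_pos: [0.5632, 0.0941, 0.1153]
tcp_rot: [2.444, -0.035, 3.046]
contact_force: [0.4, 0.4, 0.4]
finger_gap: 0.03
finger_force: 0.0
wrist [[559, 0, 30, 56, 1177], [573, 70, 51, 7, 216], [569, 106, 71, 53, 1610], [311, 158, 192, 166, 14399]]
side [[246, 147, 12, 20, 167], [265, 190, 15, 28, 240], [450, 213, 44, 12, 360], [21, 306, 26, 20, 173], [156, 324, 24, 18, 179]]
top [[318, 100, 11, 13, 104], [64, 103, 8, 26, 164], [0, 157, 21, 13, 141], [137, 242, 12, 17, 130], [409, 287, 43, 36, 723]]
```

```bash
python3 -m pendant '[[[0,0,-0.03,0,0,0,30],[0,0,-0.06,0,0,0,30],[0,0,-0.09,0,0,0,30],[0,0,-0.12,0,0,0,30],[0,0,-0.18,0,0,0,30],[0,0,-0.25,0,0,0,30]]]'
python3 -m pendant '[[[0,0,-0.15,0,0,0,30],[0,0,-0.3,0,0,0,30],[0,0,-0.45,0,0,0,30],[0,0,-0.45,0,0,0,30],[0,0,-0.45,0,0,0,30],[0,0,-0.45,0,0,0,30],[0,0,-0.45,0,0,0,30],[0,0,-0.45,0,0,0,30],[0,0,-0.45,0,0,0,30],[0,0,-0.45,0,0,0,30],[0,0,-0.45,0,0,0,30],[0,0,-0.45,0,0,0,30]]]'
python3 - <<'E'
from plant import snapshot
from h import *
for n in ('wrist','side','top'):
    s=snapshot(n);pickle.dump(s,open(n+'11.pkl','wb'));f=s['frame'];b,g,r=[f[...,i].astype(int) for i in range(3)]
    m,l,st,c=cv2.connectedComponentsWithStats((b>r*1.3+8).astype(np.uint8))
    print(n,[(st[i].tolist()) for i in range(1,m) if st[i,4]>60], 'hook_mid',proj(s,(.5666,.145,.175)).round(0),'40 below',proj(s,(.5666,.145,.125)).round(0),'bench under',proj(s,(.5666,.145,.0)).round(0))
t=load('top11');f=t['frame'].astype(int)
for y in range(176,232,2): print(y,''.join('B' if f[y,x,0]>f[y,x,2]*1.3+8 else '%x'%(f[y,x,1]//16) for x in range(255,310)))
E
```

```text
t: 21.35
eef_pos: [0.5603, 0.0453, 0.1733]
tcp_rot: [2.443, -0.036, 3.046]
contact_force: [-0.1, -0.1, 0.3]
finger_gap: 0.0299
finger_force: 0.0
t: 22.55
eef_pos: [0.5559, -0.0408, 0.276]
tcp_rot: [2.443, -0.035, 3.046]
contact_force: [-0.0, 0.2, 0.3]
finger_gap: 0.0296
finger_force: 0.0
wrist [[506, 6, 26, 56, 812], [526, 73, 59, 10, 163], [526, 97, 64, 50, 1309], [544, 102, 19, 10, 93], [315, 127, 91, 72, 3173], [560, 157, 28, 7, 142]] hook_mid [[386. 161.]] 40 below [[355. 156.]] bench under [[297. 147.]]
side [[246, 147, 12, 20, 167], [264, 189, 25, 29, 436], [450, 213, 43, 12, 362], [77, 228, 10, 8, 61], [21, 307, 26, 19, 170], [156, 322, 23, 21, 179]] hook_mid [[275. 194.]] 40 below [[276. 206.]] bench under [[278. 236.]]
top [[64, 69, 9, 15, 97], [318, 100, 11, 12, 100], [64, 103, 8, 26, 160], [0, 157, 21, 13, 138], [266, 184, 26, 16, 274], [137, 241, 12, 18, 117], [409, 287, 43, 36, 721]] hook_mid [[274. 186.]] 40 below [[275. 192.]] bench under [[277. 206.]]
176 cccccbbbbbba7666777765454445666677776676666666666665566
178 ccba98789abb977776667798644566677777666666666666666666
[... 861 characters left out ...]
9988889999a9aa9aaaaaaaaaa987789aaaaaaaaa
210 bbbbbbaaaaaaaa999988999aaaaaaaaaaaaaaaaaaa8767899aaaaaa
212 bbbbbbbaaaaaaaaa999999aaaaaaaaaaaaaaaaaaaaa98668999a999
214 bbbbbbbbbbaaaaaa999999aaaaaaaaaaaaaaaaaaaaaa98767999999
216 bbbbbbbbbbbaaaaaaaa999aaaaaaaaaaaaaaaaa9aa9aa9866799988
218 bbbbbbbbbbbbaaaaaaaa999999aaaaaaaaaaa999999999976668888
220 bbbbbbbbbbbbbaaaaaaaa99999999aaa9a999999999999987656888
222 bbbbbbbbbbbbbbabaaaaaaa99999999999999999999999988755678
224 bbbbbbbbbbbbbbbbbaaaaaaaa999998888899999999888888865567
226 bbbbbbbbbbbbbbbbbbbaaaaaaa99999888777888888888877775556
228 bbbbbbbbbbbbbbbbbbbbbaaaaaaa999998887777778777777765555
230 abbbbbbbbbbbbcbbbbbbbbbaaaaaa99999888877777777676665445
```

The mug hangs: the top map shows the handle loop around the hook bar at (271,188) and the cup well above the bench. Final stillness and scraper check, then hand in.

```bash
python3 -m pendant '[[[0,0,0,0,0,0,30],[0,0,0,0,0,0,30],[0,0,0,0,0,0,30],[0,0,0,0,0,0,30],[0,0,0,0,0,0,30]]]'|head -1
python3 - <<'E'
from plant import snapshot,manip
from h import *
a=load('top11');s=snapshot('top')
d=cv2.absdiff(s['frame'],a['frame']).max(2);print('diff mug',(d[170:215,255:305]>30).sum(),'all',(d>30).sum())
d=cv2.absdiff(s['frame'],load('top0')['frame']).max(2)
for n,(x0,y0,x1,y1) in dict(dabber=(403,243,425,268),tin=(360,343,388,370),dropper=(309,155,326,175)).items(): print(n,(d[y0:y1,x0:x1]>30).sum())
f=s['frame'].astype(int)
for y in range(196,226,2): print(y,''.join('%x'%(f[y,x,1]//16) if f[y,x,2]<f[y,x,0]+25 else 'R' for x in range(335,385)))
print(proj(s,[[.609,-.159,.09],[.505,-.164,.08],[.622,-.158,.08]]).round(0).tolist())
E
```

```text
t: 23.2
diff mug 6 all 6
dabber 19
tin 0
dropper 0
196 a9999999999988888877776777788888888888999999999987
198 999999999988888777777766667778888899aaR99999987766
200 9R999888888887777777665556667779a99999999987777766
202 999998888887777767665555578899aa999999887777666666
204 888888887777766666555568aaaRaR99999866777667776666
206 8887777777766665555679R9aRRaRRa9865445666766666666
208 7777776666665555566689999aaRRR65444445676666666666
210 7776666655555555666899998RRRR444444466666666666666
212 6666555555797RR5R56aa8665RRRR444444567766666666666
214 655555554444RRRRRR5aa7RRRRRR4444444677666666666666
216 555556666665RRRRRR45RRRRRRRR3443445666666677766667
218 556776677765RRRRR444444344443333434556666666666667
220 6777666677543RR33444444444455433344455555555556666
222 666666666653RRR33444444466666666665554444455555566
224 666666666533R3334444444566666767766666655555545556
[[351.0, 209.0], [345.0, 234.0], [352.0, 208.0]]
```

```bash
python3 - <<'E'
from plant import snapshot,manip
from h import *
s=load('side11');q=load('side7')
print(proj(s,[[.609,-.159,.09],[.505,-.164,.075],[.537,-.448,.04]]).round(0).tolist())
d=cv2.absdiff(s['frame'],q['frame']).max(2);print('scraper region change',(d[175:215,330:385]>35).sum(),'dabber',(d[185:215,412:440]>35).sum())
f=s['frame'].astype(int)
for y in range(172,214,2): print(y,''.join('R' if f[y,x,2]>f[y,x,0]+25 else '%x'%(f[y,x,1]//16) for x in range(322,385)))
E
```

```text
[[350.0, 192.0], [363.0, 209.0], [425.0, 197.0]]
scraper region change 13 dabber 0
172 544444455555544444555444445444544444443333333333334555555555666
174 544445445544444444444444444444444445555433333333333445666666777
176 444454454444454444544445RRRRR5444455555554333333333334566777777
178 445554555455445RRRRRRRRRRRRRRRR54555555555543333333333345677777
180 444445RRRRRRRRRRRRRRRRRRRRRRRRRRR554555555554333333333333456777
182 44444RRRRRRRRRRRRRRRRRRRRRRRRRRRRRR5444445555543333333333334566
184 54455RRRRRRRRRRRRRRRRRRRRRRRRRRRRRRRRR4455555555433333333333345
186 44444RRRRRRRRRRRRRRRRRRRRRRRRRRRRRRRRR4445555555543333333333333
188 444444RRRRRRRRRRRRRRRRRRRRRRRRRRRRRRRR5554555555555543333333333
190 444444RRRRRRRRRRRRRRRRRRRRRRRR44433RRR4555555555555554333333333
192 444444RRRRRRRRRRRRRRRR4444444555675RR45555555555555555543333333
194 445554RRRRRRRRRRRR3456788864RRRRR4RRR45555555555555555554333333
196 455554RRRRRRRRRRRRR4566788643RRRRRRRR45555555454455555555543333
198 455555RRRRRRRRRRRRRRRRR4566543322233334555555445555555555555433
200 455555RRRRRRRRRRRRRRRRRRRRRR45432233223455555555555555555555543
202 4555554RRRRRRRRRRRRRRRRRRRRRRR433223RRRR45555454444444444444444
204 45555543RRRRRRRRRRRRRRRRRRRRRRRR4333RRRRR3444444443444444555555
206 4455555554RRRRRRRRRRRRRRRRRRRRRRRR443RRRRR334444454445555555543
208 455555555544RRRRRRRRRRRRRRRRR3333333443222344555555555544444433
210 55555555555443RRRRRRR333333333333333345545555555555444443333333
212 555545555544433333334444444443333333334555555555433333333333333
```

The scraper sits in the slot with its grip sticking out level, unchanged since release, and the bystanders are unmoved.

```bash
python3 -c "
from plant import manip
print(manip.close_job())"
```

```text
the job is handed in; nothing more can be done
None
```

The scraper is in the slot with its blade fully home, and the mug hangs by its handle on the hook. Both are released, the dabber, tin and dropper are where they stood, and the job was handed in after about 23 s of the 69 s allowed; no verdict came back.

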